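# Photograph the chased copper plaque

## Robot

A 7-joint arm with a two-finger parallel gripper is mounted at the origin on the work surface. World frame = base frame: x ahead of the robot, y to its left, z up, the work surface at z = 0. Lengths are in mm, angles in rad, forces in N, time in s.
With the tool pointing down it reaches from about 425 to 950 mm from the base axis. Payload 16.7 kg.
Tool frame: the origin (TCP) lies on the centre line of the jaws, within the pads' length; the fingertips stand 17 mm ahead of it and the grasp point (between the pads) lies 2 mm behind it; z points along the fingers, y is the line along which they close (so a half turn about z gives the same grasp; the last joint's range is limited). The gripper opens to 94 mm and grips with 3 to 60 N. Pads are 16 mm wide; open, the fingers measure 119 mm over their backs; the gripper's body (75 mm by 177 mm) begins 78 mm behind the grasp point.
Start: joints at [1.179, 0.426, 0.074, 1.606, -0.034, 1.111, -0.067], TCP at [162.255, -655.169, 196.367] pointing down, gripper open.
Joint ranges: [-2.85, 2.85], [-0.5, 2.14], [-1.23, 1.37], [0.21, 2.46], [-1.02, 4.16], [0.16, 2.05], [-2.73, 2.73]. Speed limits (rad/s): [1.89, 1.89, 2.39, 2.39, 3.01, 3.01, 3.01].

## Interface

Orientations are given as a 3x3 rotation matrix whose columns are the frame's x, y, z axes.
In Python, from station import robot gives the robot as it stands.
- The arm moves only by the shell command python3 -m inch 'ROWS' [OPENING] [FORCE]. ROWS is JSON, a list of rows, each a list of 4 numbers: the shift along the world's x, y, z in mm, then the turn about the world's z in degrees. In form: [[x, y, z, roll], ...]. A call has 1 to 20 rows; each row is the pose to reach, as a shift and turn from the pose commanded when the call began; what a row does not reach only later rows make up. A row lasts 1/10 s, in which the tool goes at most 50 mm and 8.59 degrees, less where a joint would pass 70% of its speed; a pose out of reach is approached as far as the arm can. A call with a gripper value outside its range is refused whole. OPENING is the opening, from 0 (shut) to 1 (fully open), set as the call begins (- or left out, the last holds). The fingers move at their own pace and stop on an object; FORCE is the grip in N (left out, the last holds). Time passes only in rows, so rows that repeat a pose let the fingers close. It gives the time, the measured TCP pose, the force, the opening and the grip force at its end, in the units of the state.
- robot.get_obs(): the state, without advancing time (a new reading comes with each control period).
- robot.read_camera(name): name is "scene" or "side" or "wrist"; returns a dict with "pixels" (480x640x3 uint8, red, green, blue), "mtx" (3x3 intrinsics, pixels), "R" (3x3) and "t" (3): a world point X has camera coordinates R X + t; the wrist camera has in their place "tool_from_camera" (4x4, takes a point from camera to tool coordinates, whose origin is the TCP and whose axes are the flange's). Camera axes: x right, y down, z forward; pixel columns grow to the right and rows downward; lengths in mm; the calibration is good to about 2 mm. A picture is of the moment at which its call begins: read the wrist's pose just before it. There is no depth.
- robot.close_job(): hands the job in; it is judged then, once.
The state is a dict: "time_s": time; "qpos": joint angles; "dq": joint speeds; "joint_efforts": joint torques, N m; "tool_pos": TCP position; "eef_rot": TCP orientation; "contact_force": force on the tool from outside, world axes, zero at the start; "torque": the same for the moment, N m; "width": finger opening in mm; "gripper_force": force on a finger pad.
Only numpy, scipy, OpenCV 4.12 (cv2) and the standard library are available. Lean on these libraries where they do the work, as an engineer would, in place of code of your own. Each camera call takes 0.05 s, during which the arm holds its last target. There are 200 camera calls.

## Task

Take the copper plaque from the rack and set it down gently on the easel, centred on the ledge with its bottom behind the lip, leaning back against the posts with the rosette facing the document camera, and let go. Then, one key at a time and in this order, press and release the red power, yellow lamp, blue focus and green capture keys; do not press the grey zoom keys, and leave the other plaques in their slots and the hammer and pitch bowl where they lie.

Things in the scene. Friction and masses are not known exactly. Their poses are not given: they have to be found in the camera images.
- plaque_copper: the copper plaque: a slab of copper sheet folded over a wooden board, 110 wide (y) x 120 high (z) x 12 mm thick (x), about 0.35 kg, bare plain margin along the top. Origin: centre of its bottom edge face; z runs up the slab, the chased face with the rosette looks along its -x, the dark wooden back along +x. It starts upright in one of the three rack slots
- plaque_brass: a yellow brass plaque of the same make and size, upright in another slot; stays there
- plaque_tin: a silver-grey plaque of the same make and size, upright in another slot; stays there
- rack: fixed oak block, 180 (x) x 120 (y) x 36 mm high, with three slots along its y, at x = -55, 0 and +55 mm, 15 mm wide and 24 mm deep (slot floor 12 mm above the bench). The plaques stand in them with their faces to its -x and their tops 132 mm above the bench. Origin: centre of its underside on the bench
- easel: fixed oak table easel for one plaque. Origin: on the bench under the inner corner of its ledge; its front looks along its -x, to the camera; y across, z up. Two posts, 14 mm wide, at y = +-36 mm, slope back (tops towards +x) 0.314 rad from the vertical, open between them but for a cross rail 41 to 55 mm up the slope. Strut and feet reach 95 mm behind the origin, at most 80 mm high
- easel_seat (a point): inner corner of the easel's ledge, midway across, where the front plane of the posts meets the ledge, 30 mm above the bench; axes as easel. The ledge, 100 mm wide, 22 mm deep, is square to the posts (rises to the front) and ends in a lip 8 mm high, 6 mm thick. A plaque with its back flat on the posts has its bottom centre 6 mm in front of this point
- easel_top (a point): middle between the upper ends of the two posts, on their front plane, 95 mm up the slope from the seat
- doccam: fixed document camera: light grey base 250 (x) x 170 (y) x 34 mm high. Origin: centre of its underside on the bench. The near (-x) part carries a black keypad: six keys in two rows of three, 38 mm apart both ways (near row at x = -100, far row at -62 mm; columns at y = +38 left, 0, -38 right). A gooseneck stands at x = 90, y = -45 mm and carries the camera head
- doccam_lens (a point): front of the lens of the document camera; axes as doccam. The head (56 mm wide, 90 mm long, 36 mm high) lies behind it, to -y, and looks to +y and 13 degrees down, at the easel, whose seat lies about 0.2 m off. Head and gooseneck reach up to 0.16 m above the bench
- hammer: chasing hammer, 240 mm long, its handle towards its -x, lying on the bench; not to be moved. Origin at the centre of its underside
- pitch_bowl: black pitch bowl, 136 mm across, 66 mm high, on the bench; not to be moved. Origin: centre of its underside
- key_red (a joint): red square key cap, 18 x 18 mm, white power symbol: power. Far row, left. Value 0 = up, 0.005 m = fully down; springs back by itself. It starts to move at 1 N and is fully down at 3.5 N
- key_red_top (a point): centre of the top of the red power key cap; up, it is 43 mm above the bench and 9 mm above the base
- key_yellow (a joint): yellow square key cap, 18 x 18 mm, dark sun symbol: lamp. Far row, middle. Value 0 = up, 0.005 m = fully down; springs back by itself. It starts to move at 1 N and is fully down at 3.5 N
- key_yellow_top (a point): centre of the top of the yellow lamp key cap; up, it is 43 mm above the bench and 9 mm above the base
- key_blue (a joint): blue square key cap, 18 x 18 mm, white focus-frame symbol: autofocus. Far row, right. Value 0 = up, 0.005 m = fully down; springs back by itself. It starts to move at 1 N and is fully down at 3.5 N
- key_blue_top (a point): centre of the top of the blue autofocus key cap; up, it is 43 mm above the bench and 9 mm above the base
- key_green (a joint): green square key cap, 18 x 18 mm, white camera symbol: capture. Near row, right. Value 0 = up, 0.005 m = fully down; springs back by itself. It starts to move at 1 N and is fully down at 3.5 N
- key_green_top (a point): centre of the top of the green capture key cap; up, it is 43 mm above the bench and 9 mm above the base
- key_plus (a joint): dark grey square key cap, 18 x 18 mm, white plus: zoom in (not wanted). Near row, middle. Value 0 = up, 0.005 m = fully down; springs back by itself. It starts to move at 1 N and is fully down at 3.5 N
- key_plus_top (a point): centre of the top of the dark grey zoom in key cap; up, it is 43 mm above the bench and 9 mm above the base
- key_minus (a joint): dark grey square key cap, 18 x 18 mm, white minus: zoom out (not wanted). Near row, left. Value 0 = up, 0.005 m = fully down; springs back by itself. It starts to move at 1 N and is fully down at 3.5 N
- key_minus_top (a point): centre of the top of the dark grey zoom out key cap; up, it is 43 mm above the bench and 9 mm above the base

How it is judged:
By the outcome, as a careful person would: the job done as asked, in the order asked, and still so for the second after the job is handed in, with the robot touching nothing.
It also fails if it takes over 64 s, if anything falls off the work surface, if the arm or the gripper's body presses on something with over 40 N, if the wrist force passes 120 N, or if a joint passes its speed limit or range.

## Working session

There is one attempt and no reset: what is moved stays moved. The work goes in short steps, Python scripts to look and compute and a shell command to move; the robot and the scene stay as the last step left them, time stands still between calls to the robot, and variables do not carry over. Pictures are saved under pics/ and viewed, at most 10 in all, crops included, and the job is handed in when it is done.

```bash
mkdir -p pics; ls; python3 - <<'E'
from station import robot
import cv2,numpy as np
o=robot.get_obs(); print(o['time_s'],o['tool_pos'],o['eef_rot'],o['width'])
a=[]
for n in ("scene","side","wrist"):
    c=robot.read_camera(n); cv2.imwrite(f"pics/{n}0.png",c["pixels"][:,:,::-1])
    print(n,np.round(c["mtx"],1).tolist())
    for k in ("R","t","tool_from_camera"):
        if k in c: print(k,np.round(c[k],4).tolist())
E
```

```text
pics
0.0 [ 162.11298426 -654.77274793  195.67459615] [[ 9.70682329e-01  2.40365605e-01 -4.38568673e-04]
 [ 2.40365972e-01 -9.70681534e-01  1.24830085e-03]
 [-1.25661925e-04 -1.31712056e-03 -9.99999125e-01]] 93.78036671993833
scene [[533.6, 0.0, 314.9], [0.0, 533.6, 240.3], [0.0, 0.0, 1.0]]
R [[0.4555, 0.8902, -0.0078], [0.7562, -0.3915, -0.5243], [-0.4698, 0.2329, -0.8515]]
t [-286.5834, -369.2466, 1580.5538]
side [[566.1, 0.0, 320.5], [0.0, 566.1, 233.5], [0.0, 0.0, 1.0]]
R [[0.9722, -0.2341, -0.0098], [-0.183, -0.7329, -0.6553], [0.1462, 0.6389, -0.7553]]
t [-529.5336, 212.2522, 1197.3333]
wrist [[428.9, 0.0, 316.3], [0.0, 428.9, 238.6], [0.0, 0.0, 1.0]]
tool_from_camera [[0.0005, -0.9694, -0.2456, 70.4519], [1.0, 0.0005, -0.0001, 1.5177], [0.0002, -0.2456, 0.9694, -188.9348], [0.0, 0.0, 0.0, 1.0]]
```

View pics/scene0.png

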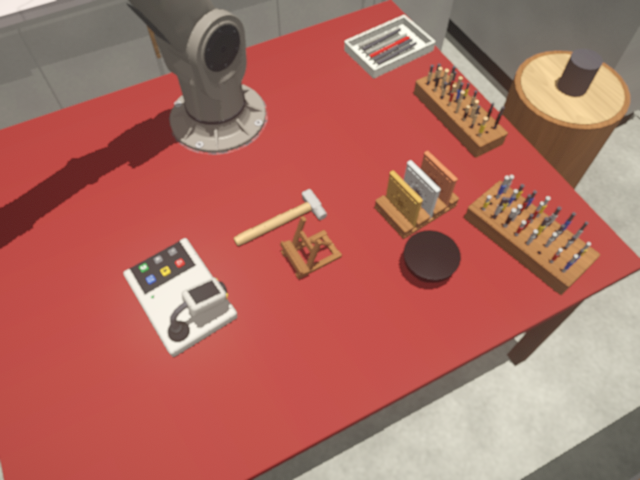

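View pics/side0.png

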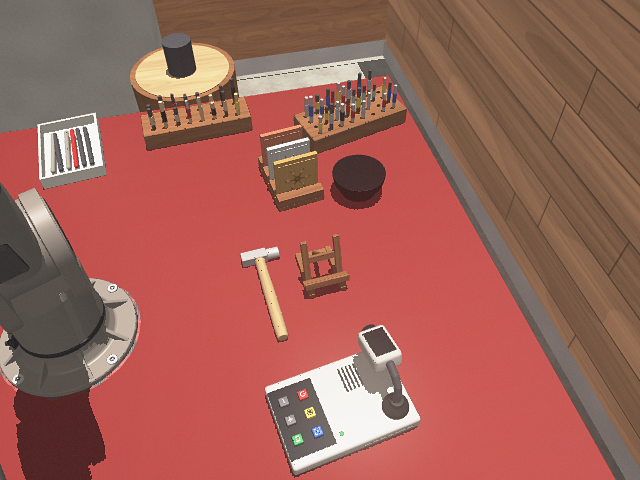

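View pics/wrist0.png

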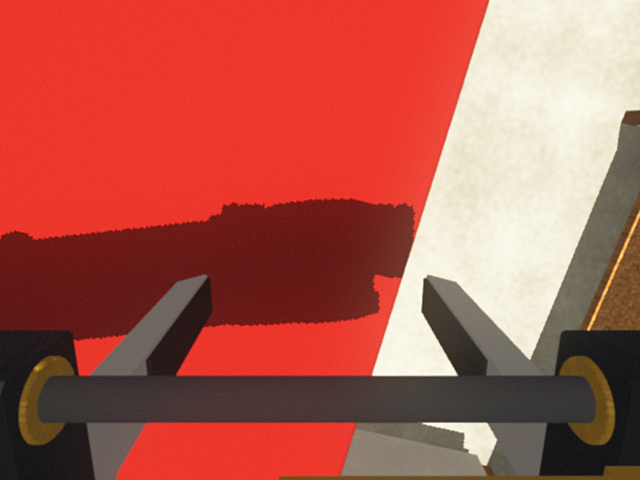

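The scene view shows the robot, hammer (315,205), easel (310,245), doccam (180,290), rack (417,195) and bowl (432,258). In the side view the copper plaque stands rearmost in the rack at (280,140), with tin then brass in front of it. Easel is at (323,270), red key at (303,395), and the green key at (297,440). The wrist view shows only the bench edge. Next I get coarse positions.

```bash
cat > h.py <<'E'
import numpy as np,cv2
from station import robot
def ray(c,px):
    d=np.linalg.inv(c["mtx"])@[px[0],px[1],1.]
    return -c["R"].T@c["t"], c["R"].T@d
def onz(c,px,z):
    o,d=ray(c,px); return o+d*(z-o[2])/d[2]
def wrist(name=None):
    """picture with world R,t from the tool pose"""
    o=robot.get_obs(); c=robot.read_camera("wrist")
    T=np.eye(4); T[:3,:3]=o["eef_rot"]; T[:3,3]=o["tool_pos"]
    M=np.linalg.inv(T@c["tool_from_camera"]); c["R"]=M[:3,:3]; c["t"]=M[:3,3]
    if name: cv2.imwrite(f"pics/{name}.png",c["pixels"][:,:,::-1])
    return c
E
python3 - <<'E'
from h import *
s=robot.read_camera("side"); e=robot.read_camera("scene")
for n,p,z in [("red",(303,395),43),("yel",(310,412),43),("blue",(318,432),43),("green",(297,440),43),("minus",(284,402),43),("cuTopL",(262,135),132),("cuTopR",(300,127),132),("brTopL",(275,159),132),("brTopR",(317,152),132),("ledge L",(304,292),38),("ledgeR",(349,280),38),("postL",(305,245),120),("postR",(337,237),120),("hammerhead",(260,257),15),("hamend",(282,337),10),("bowl",(358,162),66),("lens top",(372,330),150)]:
    print(n,onz(s,p,z).round())
for n,p,z in [("red",(179,263),43),("green",(143,268),43),("cuTopL",(424,155),132),("cuTopR",(455,178),132),("postA",(299,223),120)]:
    print("scene",n,onz(e,p,z).round())
E
```

```text
red [ 446. -272.   43.]
yel [ 451. -307.   43.]
blue [ 457. -346.   43.]
green [ 418. -352.   43.]
minus [ 409. -277.   43.]
cuTopL [488. 386. 132.]
cuTopR [587. 393. 132.]
brTopL [504. 289. 132.]
brTopR [607. 289. 132.]
ledge L [499. -40.  38.]
ledgeR [601. -33.  38.]
postL [517.  20. 120.]
postR [588.  25. 120.]
hammerhead [424.  96.  15.]
hamend [ 433. -121.   10.]
bowl [716. 301.  66.]
lens top [ 587. -229.  150.]
scene red [ 449. -271.   43.]
scene green [ 423. -351.   43.]
scene cuTopL [494. 374. 132.]
scene cuTopR [589. 401. 132.]
scene postA [525.  13. 120.]
```

```bash
python3 -m inch '[[20,30,50,-3],[50,80,90,-8],[80,120,104,-14],[338,475,104,-14],[338,475,104,-14],[338,475,104,-14],[338,475,104,-14],[338,475,104,-14],[338,475,104,-14],[338,475,104,-14],[338,475,104,-14],[338,475,104,-14],[338,475,104,-14],[338,475,104,-14],[338,475,104,-14],[338,475,104,-14],[338,475,104,-14]]' 0.4
python3 -c "
from h import *
wrist('w1');print(robot.get_obs()['qpos'])"
```

```text
time_s: 1.95
tool_pos: [499.6, -181.4, 300.4]
eef_rot: [[1.0, -0.004, -0.0], [-0.004, -1.0, -0.0], [-0.0, 0.0, -1.0]]
contact_force: [-0.6, 0.7, 0.5]
width: 37.5
gripper_force: 0.0
[ 0.47609147  0.1241515  -0.2745615   1.77747202  0.03565285  1.24466265
 -1.38200354]
```

View pics/w1.png

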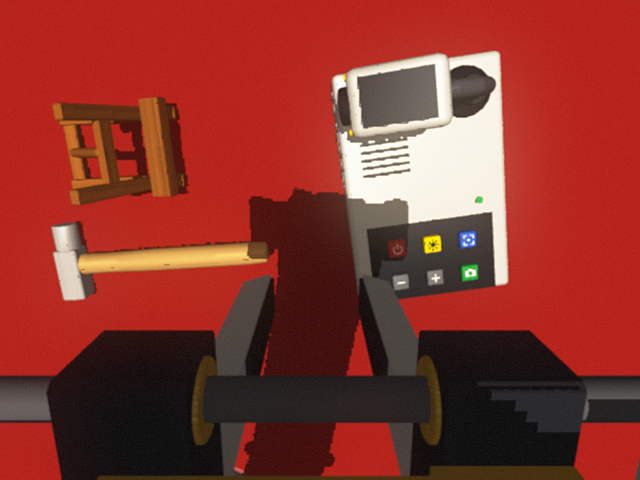

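Wrist view: easel at upper left (60–185, 95–200) with the ledge/lip bar at x≈150–180, the hammer below it, and the doccam right with red (397,248), yellow (432,243), blue (468,239), green (470,272). Move on to look at the easel and rack.

```bash
python3 -m inch '[[-20,150,-20,0],[-20,150,-20,0],[-20,150,-20,0],[-20,150,-20,0],[-20,150,-20,0],[-20,150,-20,0]]'
python3 -c "
from h import *
wrist('w2')"
python3 -m inch '[[0,410,0,0],[0,410,0,0],[0,410,0,0],[0,410,0,0],[0,410,0,0],[0,410,0,0],[0,410,0,0],[0,410,0,0],[0,410,0,0],[0,410,0,0],[0,410,0,0],[0,410,0,0],[0,410,0,0],[0,410,0,0]]'
python3 - <<'E'
from h import *
c=wrist('w3');print(robot.get_obs()['qpos'])
np.savez('w3.npz',R=c['R'],t=c['t'],mtx=c['mtx'])
b=cv2.imread('pics/w2.png'); a=cv2.imread('pics/w3.png')
cv2.imwrite('pics/w23.png',np.vstack([b[60:360],a[60:360]]))
E
```

```text
time_s: 2.6
tool_pos: [480.4, -31.5, 280.5]
eef_rot: [[1.0, -0.003, 0.0], [-0.003, -1.0, -0.0], [0.0, 0.0, -1.0]]
contact_force: [0.1, -0.5, -0.1]
width: 37.8
gripper_force: 0.0
time_s: 4.05
tool_pos: [480.8, 378.8, 280.7]
eef_rot: [[1.0, -0.003, 0.001], [-0.003, -1.0, -0.0], [0.001, 0.0, -1.0]]
contact_force: [-0.4, 0.2, 0.3]
width: 37.5
gripper_force: 0.0
[-0.24259486  0.33034386 -0.67708765  1.61672748  0.21493901  1.26997781
 -2.53076354]
```

View pics/w23.png

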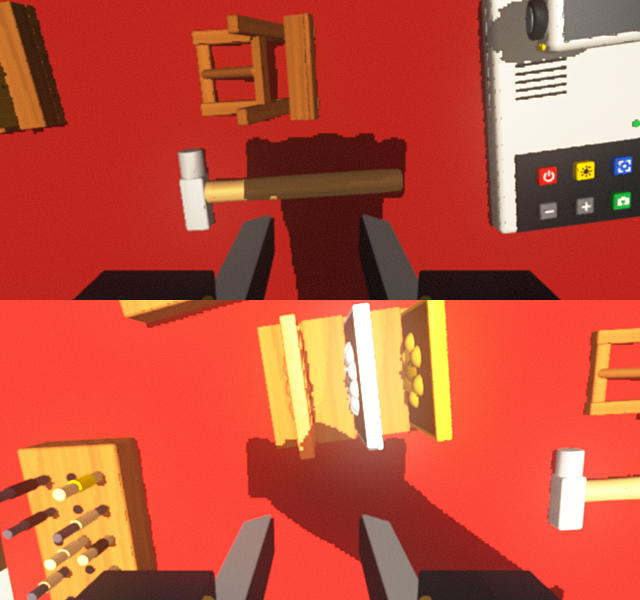

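```bash
python3 - <<'E'
import cv2,numpy as np
a=cv2.imread('pics/w3.png')[60:220,250:460]; s=cv2.imread('pics/side0.png')
b=s[115:215,250:330]; e=s[225:305,285:360]
w=cv2.imread('pics/w2.png')[60:190,180:330]
f=lambda i,w,h:cv2.resize(i,(w,h),interpolation=cv2.INTER_CUBIC)
cv2.imwrite('pics/c1.png',np.vstack([np.hstack([f(a,400,300),f(b,400,300)]),np.hstack([f(w,400,300),f(e,400,300)])]))
E
```

```text
(no output)
```

View pics/c1.png

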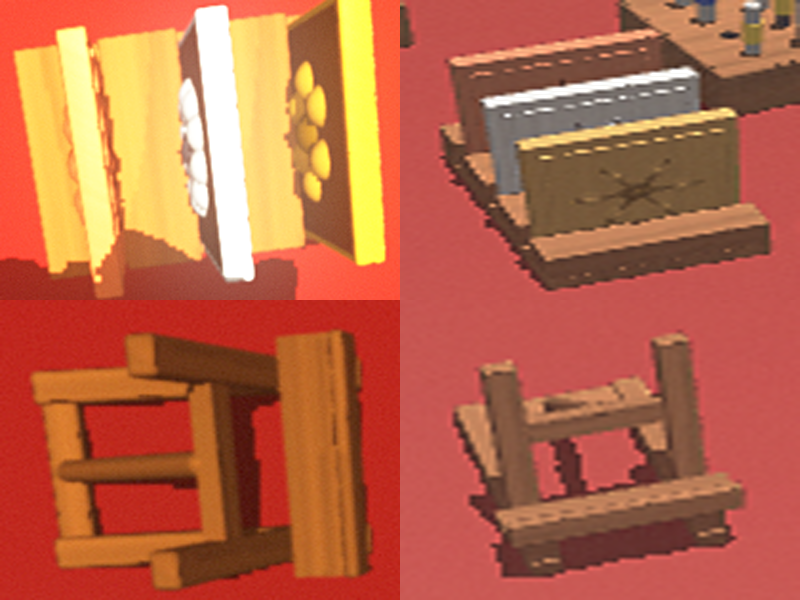

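Copper (leftmost in wrist crop) shows metal-coloured -y faces with a star line in the side view, but domed petals on dark +y faces in the wrist view. Which is the chased face needs one closer look from both sides. Easel ledge bar is seen at w2 about (287–320, 75–178).

```bash
python3 -m inch '[[0,80,0,8],[0,80,0,10],[0,80,0,10]]'
python3 -c "
from h import *
wrist('w4');print(robot.get_obs()['qpos'])"
python3 -m inch '[[0,-50,0,-8],[0,-270,0,-10],[0,-270,0,-10],[0,-270,-20,-10],[0,-270,-80,-10],[0,-270,-80,-10],[0,-270,-80,-10],[0,-270,-80,-10],[0,-270,-80,-10]]'
python3 - <<'E'
from h import *
c=wrist('w5'); o=robot.get_obs(); print(o['tool_pos'],o['time_s'])
a=cv2.imread('pics/w4.png'); b=cv2.imread('pics/w5.png')
cv2.imwrite('pics/c2.png',np.vstack([a[0:300],b[0:300]]))
c=dict(np.load('w3.npz'))
P=[onz(c,p,132) for p in [(280,76),(302,215),(296,75),(314,204)]]
for p in P: print(p.round(1))
for i in (0,2):
    d=P[i]-P[i+1]; print(np.degrees(np.arctan2(d[1],d[0])),np.linalg.norm(d))
E
```

```text
time_s: 4.4
tool_pos: [478.6, 463.4, 279.9]
eef_rot: [[0.984, 0.177, -0.002], [0.177, -0.984, 0.002], [-0.001, -0.002, -1.0]]
contact_force: [-0.2, 0.1, -0.9]
width: 37.5
gripper_force: 0.0
[-0.35639725  0.43625121 -0.70922392  1.4914548   0.28660798  1.32041291
 -2.48576294]
time_s: 5.35
tool_pos: [480.7, 190.5, 201.4]
eef_rot: [[1.0, -0.002, 0.002], [-0.002, -1.0, 0.001], [0.002, -0.001, -1.0]]
contact_force: [1.1, 0.9, 0.4]
width: 37.6
gripper_force: 0.0
[480.7196907  190.89202514 201.4814354 ] 5.4
[590.5 403.8 132. ]
[485.7 388.6 132. ]
[591.2 392.  132. ]
[494.6 379.  132. ]
8.242658070163102 105.91755633331701
7.64231999244477 97.4744909920853
```

View pics/c2.png

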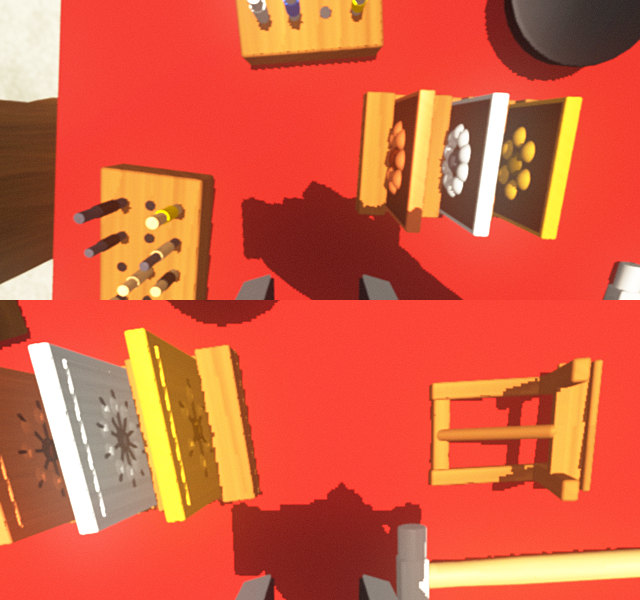

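```bash
python3 -m inch '[[0,0,60,0],[0,100,80,0],[10,290,80,8],[10,290,80,10],[10,290,80,10],[10,290,80,10],[10,290,80,10],[10,290,40,10],[10,290,0,10],[10,290,0,10],[10,290,0,10]]'
python3 - <<'E'
from h import *
c=wrist('w6'); o=robot.get_obs(); print(o['tool_pos'],o['time_s'],o['qpos'][6])
a=cv2.imread('pics/w6.png')[0:240,320:640]; b=cv2.imread('pics/w5.png')[20:250,0:260]
f=lambda i,g:np.clip(255*(cv2.resize(i,(400,600) if 0 else None,fx=g,fy=g,interpolation=cv2.INTER_CUBIC)/255.)**.6,0,255)
A=cv2.resize(a,(420,315),interpolation=cv2.INTER_CUBIC);B=cv2.resize(b,(356,315),interpolation=cv2.INTER_CUBIC)
I=np.hstack([A,B])/255.
cv2.imwrite('pics/c3.png',255*I**.55)
E
```

```text
time_s: 6.5
tool_pos: [490.0, 480.6, 201.6]
eef_rot: [[0.985, 0.173, -0.0], [0.173, -0.985, 0.0], [-0.0, -0.001, -1.0]]
contact_force: [0.6, 0.2, 0.5]
width: 37.8
gripper_force: 0.0
[490.58946227 480.9019352  202.75776197] 6.55 -2.537528847948114[ WARN:0@1.224] global loadsave.cpp:1063 imwrite_ Unsupported depth image for selected encoder is fallbacked to CV_8U.
```

View pics/c3.png

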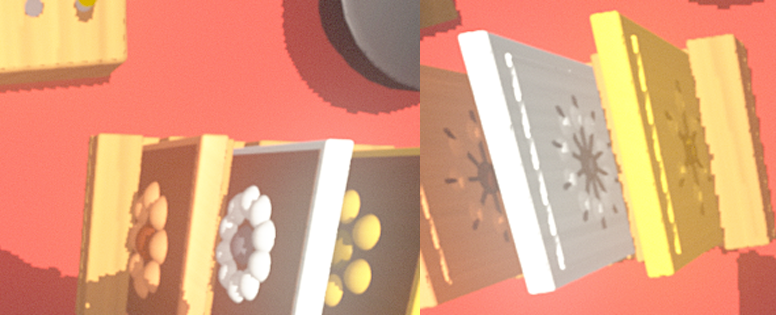

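The left crop shows domes on a uniformly dark-brown face. The right crop shows metal-coloured faces with a chased rosette, bead line and plain top margin. So the chased front faces -y and the dark wooden back is +y, and no half turn is needed. Now I'll measure the copper top edge, the easel and the keys.

```bash
python3 - <<'E'
import cv2,numpy as np
def runs(m,mn=4):
    d=np.diff(np.r_[0,m.astype(int),0]); s=np.where(d==1)[0]; e=np.where(d==-1)[0]
    return [(int(a),int(b-1)) for a,b in zip(s,e) if b-a>=mn]
for n,x0,x1,y0,y1 in (("w4",340,460,80,244),("w6",380,560,90,300),("w2",170,340,60,200)):
    h=cv2.cvtColor(cv2.imread(f'pics/{n}.png'),cv2.COLOR_BGR2HSV)
    print(n)
    for y in range(y0,y1,8):
        H=h[y,x0:x1]; m=(H[:,0]>6)&(H[:,0]<35)&(H[:,2]>(60))
        b=m&(H[:,2]>150)
        print(y,[(x0+a,x0+c) for a,c in runs(m)],'bright',[(x0+a,x0+c) for a,c in runs(b)])
E
```

```text
w4
80 [] bright []
88 [] bright []
96 [(364, 413), (416, 452)] bright [(366, 411), (418, 452)]
104 [(363, 395), (416, 459)] bright [(365, 394), (417, 452)]
112 [(363, 394), (407, 412), (414, 453), (456, 459)] bright [(365, 394), (416, 450)]
120 [(362, 400), (405, 408), (410, 454), (456, 459)] bright [(364, 393), (415, 450)]
128 [(361, 403), (408, 452), (454, 459)] bright [(364, 402), (414, 448), (455, 459)]
136 [(361, 408), (410, 459)] bright [(363, 405), (414, 446), (448, 459)]
144 [(361, 459)] bright [(363, 404), (413, 445), (447, 459)]
152 [(360, 451)] bright [(362, 390), (393, 404), (412, 451)]
160 [(359, 391), (393, 447)] bright [(361, 385), (395, 405), (411, 446)]
168 [(359, 404), (407, 449)] bright [(361, 392), (398, 403), (410, 449)]
176 [(358, 459)] bright [(360, 401), (410, 441), (444, 452), (456, 459)]
184 [(358, 403), (405, 459)] bright [(360, 384), (388, 400), (409, 439), (444, 459)]
192 [(357, 459)] bright [(359, 386), (391, 395), (408, 440), (448, 459)]
200 [(356, 387), (389, 392), (394, 451), (453, 459)] bright [(360, 386), (407, 440)]
208 [(356, 440), (444, 448), (45
[... 3288 characters left out ...]
51, 259), (286, 309)]
116 [(197, 211), (252, 267), (286, 314)] bright [(197, 209), (252, 260), (286, 304), (306, 310)]
124 [(198, 212), (252, 267), (287, 314)] bright [(198, 210), (252, 260), (287, 310)]
132 [(199, 268), (287, 315)] bright [(199, 248), (250, 261), (287, 311)]
140 [(200, 214), (253, 269), (288, 315)] bright [(200, 211), (255, 262), (288, 311)]
148 [(200, 214), (255, 269), (288, 316)] bright [(200, 212), (255, 262), (288, 312)]
156 [(202, 216), (255, 269), (289, 316)] bright [(202, 213), (255, 263), (289, 312)]
164 [(201, 318)] bright [(201, 256), (290, 312)]
172 [(201, 317)] bright [(201, 246), (290, 313)]
180 [(237, 262)] bright [(237, 246)]
188 [] bright []
196 [] bright []
```

```bash
cat >> h.py <<'E'
TC=None
def at(pos,yaw):
    """wrist camera for a tool-down pose, tool x at yaw degrees"""
    global TC
    if TC is None: TC=robot.read_camera("wrist")
    a=np.radians(yaw); c,s=np.cos(a),np.sin(a)
    T=np.eye(4); T[:3,:3]=[[c,s,0],[s,-c,0],[0,0,-1]]; T[:3,3]=pos
    M=np.linalg.inv(T@TC["tool_from_camera"]); return dict(mtx=TC["mtx"],R=M[:3,:3],t=M[:3,3])
E
python3 - <<'E'
from h import *
w6=at([490.4,480.8,202.2],9.97); w4=at([478.6,463.4,279.9],10.2); w3=at([480.8,378.8,280.7],-.17); w2=at([480.4,-31.5,280.5],-.17);w1=at([499.6,-181.4,300.4],-.23)
def pr(n,c,ps,z):
    P=np.array([onz(c,p,z) for p in ps]); d=P[0]-P[1]
    print(n,P[:,:2].round(1).tolist(),'ang',np.degrees(np.arctan2(d[1],d[0])).round(2),np.linalg.norm(d).round(1))
pr('w6 back edge',w6,[(472,104),(450.5,279)],132)
pr('w6 edge fit',w6,[(469,122),(455,242)],132)
pr('w6 front low',w6,[(468,287),(470,274)],132)
pr('w4 back edge',w4,[(417,104),(407,212)],132)
pr('w4 ends',w4,[(425,90),(407,229)],132)
pr('ledge corner',w2,[(284,76),(290,172)],30)
pr('ledge ends',w2,[(300,73),(303,178)],38)
pr('lip out',w2,[(313,84),(318,164)],43)
pr('posts L/R tops',w2,[(232,76),(241,181)],120)
pr('rail',w2,[(251,108),(255,156)],75)
img=cv2.imread('pics/w1.png'); h=cv2.cvtColor(img,cv2.COLOR_BGR2HSV)
for n,lo,hi in (("yellow",22,35),("blue",105,125),("green",50,75)):
    m=cv2.inRange(h,(lo,120,90),(hi,255,255)); m[:210]=0;m[300:]=0;m[:,:370]=0
    k,_,st,ce=cv2.connectedComponentsWithStats(m); i=1+np.argmax(st[1:,4])
    b=st[i]; print(n,b,onz(w1,(b[0]+b[2]/2-.5,b[1]+b[3]/2-.5),43).round(1))
pr('red-?',w1,[(397.5,248),(432,243.5)],43)
E
```

```text
w6 back edge [[590.1, 405.5], [484.2, 391.1]] ang 7.74 106.9
w6 edge fit [[580.0, 404.6], [508.4, 394.4]] ang 8.09 72.4
w6 front low [[480.9, 378.7], [489.6, 379.7]] ang -173.32 8.8
w4 back edge [[580.3, 403.4], [498.7, 391.9]] ang 7.98 82.4
w4 ends [[591.1, 399.9], [485.2, 388.8]] ang 5.98 106.5
ledge corner [[601.5, -2.2], [509.6, -6.4]] ang 2.6 92.0
ledge ends [[603.2, -17.9], [504.3, -19.8]] ang 1.07 98.9
lip out [[592.8, -30.2], [518.5, -34.8]] ang 3.53 74.4
posts L/R tops [[591.2, 31.3], [510.9, 28.1]] ang 2.31 80.4
rail [[569.8, 24.3], [528.3, 22.3]] ang 2.7 41.6
yellow [423 235  18  19 270] [ 450.7 -306.8   43. ]
blue [459 230  18  19 197] [ 456.1 -345.1   43. ]
green [461 264  17  17 165] [ 418.8 -349.9   43. ]
red-? [[446.3, -270.4], [451.2, -307.3]] ang 97.56 37.2
```

```bash
python3 -m inch '[[47.5,-89,0,-2],[47.5,-89,0,-2],[47.5,-89,0,-2],[47.5,-89,0,-2],[47.5,-89,-30,-2],[47.5,-89,-60,-2],[47.5,-89,-75,-2],[47.5,-89,-75,-2],[47.5,-89,-75,-2]]' 0.4
python3 - <<'E'
from h import *
wrist('w7'); s=robot.read_camera("side")["pixels"][:,:,::-1]; print(robot.get_obs()['tool_pos'],robot.get_obs()['qpos'][6])
a=cv2.imread('pics/w7.png')
cv2.imwrite('pics/c4.png',np.vstack([np.hstack([a[:320,150:550],cv2.resize(s[80:230,220:420],(400,300))[:]]) if 0 else np.hstack([a[100:400,150:550],cv2.resize(s[80:230,200:400],(400,300))])]))
E
```

```text
time_s: 7.5
tool_pos: [537.8, 392.1, 126.7]
eef_rot: [[0.99, 0.138, 0.001], [0.138, -0.99, 0.001], [0.001, -0.001, -1.0]]
contact_force: [0.4, -0.1, -0.7]
width: 37.6
gripper_force: 0.0
[538.20762049 391.86529186 127.12998616] -2.4585259170712748
```

View pics/c4.png

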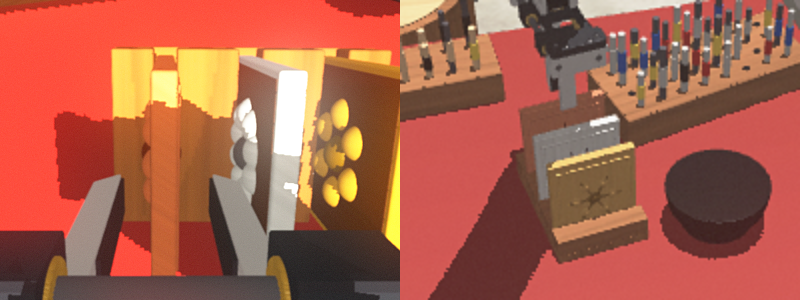

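The fingers (left crop columns ≈110 and ≈220) straddle the copper top (≈150–180), which is centred and parallel. Close and lift.

```bash
python3 -m inch '[[0,0,0,0],[0,0,0,0],[0,0,0,0],[0,0,0,0],[0,0,0,0],[0,0,0,0],[0,0,0,0]]' 0 25 && python3 -m inch '[[0,0,5,0],[0,0,15,0],[0,0,30,0],[0,0,60,0],[0,0,100,0],[0,0,140,0],[0,0,140,0]]'
```

```text
time_s: 8.3
tool_pos: [537.7, 390.8, 125.3]
eef_rot: [[0.99, 0.138, -0.0], [0.138, -0.99, 0.0], [-0.0, -0.0, -1.0]]
contact_force: [-0.4, 0.1, -0.2]
width: 0.4
gripper_force: 0.0
time_s: 9.0
tool_pos: [539.1, 392.9, 272.6]
eef_rot: [[0.99, 0.138, 0.007], [0.138, -0.99, 0.005], [0.008, -0.004, -1.0]]
contact_force: [0.2, 0.9, -0.2]
width: 0.8
gripper_force: 0.0
```

```bash
python3 - <<'E'
from h import *
wrist('w8'); s=robot.read_camera("side")["pixels"][:,:,::-1]; cv2.imwrite('pics/s8.png',s)
print(robot.get_obs()['tool_pos'],robot.get_obs()['width'])
a=cv2.imread('pics/w8.png'); s0=cv2.imread('pics/side0.png')
f=lambda i:cv2.resize(i[100:220,240:340],(250,300),interpolation=cv2.INTER_CUBIC)
cv2.imwrite('pics/c5.png',np.hstack([a[0:300,160:460],f(s0),f(s)]))
E
```

```text
[538.04091758 391.25660449 267.42503843] 0.7573823021742774
```

View pics/c5.png

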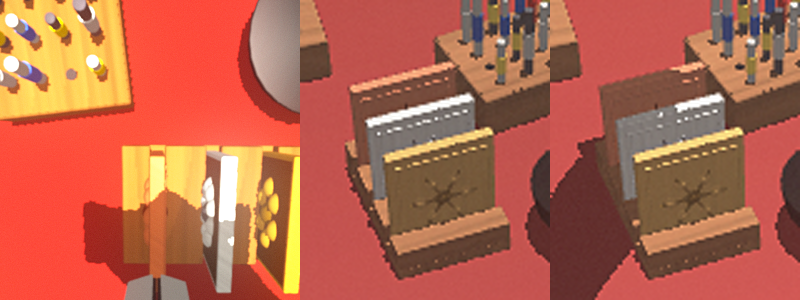

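The copper plaque is still in its slot, undisturbed. The wrist pictures put the fingertips about 24 mm short of the stated place (at roughly TCP −7, from pixel gap against width), so the jaws closed just above it. I'll reopen and go 25 mm deeper.

```bash
python3 -m inch '[[0,0,0,0],[0,0,0,0],[0,0,0,0],[0,0,-40,0],[0,0,-80,0],[0,0,-120,0],[0,0,-140,0],[0,0,-150,0],[0,0,-160,0],[0,0,-165,0],[0,0,-165,0]]' 0.4 25 && python3 -m inch '[[0,0,0,0],[0,0,0,0],[0,0,0,0],[0,0,0,0],[0,0,0,0],[0,0,0,0],[0,0,0,0]]' 0 25
```

```text
time_s: 10.2
tool_pos: [537.8, 391.0, 100.5]
eef_rot: [[0.99, 0.138, 0.0], [0.138, -0.99, 0.0], [0.0, -0.0, -1.0]]
contact_force: [-0.7, 0.1, -0.1]
width: 37.5
gripper_force: 0.0
time_s: 10.9
tool_pos: [537.9, 391.2, 100.8]
eef_rot: [[0.99, 0.138, 0.001], [0.138, -0.99, 0.001], [0.001, -0.001, -1.0]]
contact_force: [0.4, 1.5, 5.9]
width: 11.9
gripper_force: 24.9
```

```bash
python3 -m inch '[[0,0,3,0],[0,0,10,0],[0,0,25,0],[0,0,50,0],[0,0,90,0],[0,0,130,0],[0,0,155,0],[0,0,160,0],[0,0,160,0]]'
python3 - <<'E'
from h import *
c=wrist('w9'); o=robot.get_obs(); print(o['tool_pos'],o['eef_rot'][:,0])
h=cv2.cvtColor(cv2.imread('pics/w9.png'),cv2.COLOR_BGR2HSV)
# copper top face: bright orange between the fingers
for y in range(100,420,12):
    H=h[y,270:370]; m=(H[:,0]>6)&(H[:,0]<25)&(H[:,2]>60)
    x=np.where(m)[0]; print(y,(x[0]+270,x[-1]+270,len(x)) if len(x) else None,end='; ')
E
```

```text
time_s: 11.8
tool_pos: [537.9, 390.6, 261.1]
eef_rot: [[0.991, 0.137, 0.001], [0.137, -0.991, 0.0], [0.001, 0.0, -1.0]]
contact_force: [0.3, -0.1, -5.4]
width: 11.8
gripper_force: 25.0
[537.58385359 390.20116799 259.72407803] [ 9.90516268e-01  1.37394772e-01 -4.47575471e-04]
100 (np.int64(270), np.int64(289), 20); 112 None; 124 None; 136 None; 148 (np.int64(277), np.int64(369), 77); 160 (np.int64(277), np.int64(369), 83); 172 (np.int64(277), np.int64(369), 86); 184 (np.int64(277), np.int64(369), 61); 196 (np.int64(278), np.int64(366), 61); 208 (np.int64(278), np.int64(366), 76); 220 (np.int64(279), np.int64(369), 91); 232 (np.int64(279), np.int64(369), 91); 244 (np.int64(279), np.int64(369), 91); 256 (np.int64(279), np.int64(369), 90); 268 (np.int64(293), np.int64(369), 45); 280 (np.int64(282), np.int64(351), 69); 292 (np.int64(273), np.int64(361), 83); 304 (np.int64(270), np.int64(365), 87); 316 (np.int64(270), np.int64(368), 88); 328 (np.int64(270), np.int64(369), 89); 340 (np.int64(280), np.int64(354), 61); 352 (np.int64(280), np.int64(353), 55); 364 (np.int64(273), np.int64(359), 68); 376 (np.int64(272), np.int64(360), 44); 388 (np.int64(271), np.int64(361), 25); 400 (np.int64(270), np.int64(362), 39); 412 (np.int64(270), np.int64(362), 31);
```

```bash
python3 -m inch '[[15,-241,0,-5],[15,-241,0,-5],[15,-241,0,-5],[15,-241,0,-5],[15,-241,0,-5],[15,-241,0,-5],[15,-241,0,-5],[15,-241,0,-5],[15,-241,0,-5]]'
python3 - <<'E'
from h import *
c=wrist('w10'); o=robot.get_obs(); print(o['tool_pos'],o['eef_rot'][:,0])
Ti=np.linalg.inv(c['tool_from_camera'])
def tp(p):
    q=Ti[:3,:3]@p+Ti[:3,3]; q=c['mtx']@q; return q[:2]/q[2]
for z in (-25,-31,-37):
    print(z,[tp(np.array([x,y,z])).round(1).tolist() for x,y in ((55,6),(55,-6),(-55,6),(-55,-6))])
h=cv2.cvtColor(cv2.imread('pics/w10.png'),cv2.COLOR_BGR2HSV)
for y in range(90,240,6):
    H=h[y,260:380]; m=(H[:,0]>6)&(H[:,0]<25)
    x=np.where(m)[0]; print(y,(x[0]+260,x[-1]+260,len(x)) if len(x) else None,end='; ')
E
```

```text
time_s: 12.75
tool_pos: [552.3, 151.0, 259.8]
eef_rot: [[0.999, 0.053, -0.001], [0.053, -0.999, 0.0], [-0.001, -0.0, -1.0]]
contact_force: [-0.5, -0.1, -3.0]
width: 11.7
gripper_force: 25.0
[552.36653469 150.94184186 259.92770069] [ 9.98616802e-01  5.25729097e-02 -7.56184968e-04]
-25 [[327.8, 172.8], [296.2, 172.7], [326.1, 423.1], [298.9, 423.1]]
-31 [[328.3, 174.4], [295.5, 174.3], [326.4, 432.3], [298.4, 432.3]]
-37 [[328.7, 176.1], [294.7, 176.0], [326.7, 442.2], [297.8, 442.2]]
90 None; 96 None; 102 None; 108 None; 114 None; 120 None; 126 None; 132 None; 138 None; 144 None; 150 None; 156 None; 162 (np.int64(307), np.int64(325), 19); 168 (np.int64(305), np.int64(379), 29); 174 (np.int64(303), np.int64(379), 33); 180 (np.int64(300), np.int64(379), 11); 186 (np.int64(300), np.int64(379), 11); 192 (np.int64(300), np.int64(379), 12); 198 (np.int64(300), np.int64(379), 12); 204 (np.int64(300), np.int64(379), 14); 210 (np.int64(298), np.int64(379), 17); 216 (np.int64(295), np.int64(379), 20); 222 (np.int64(293), np.int64(379), 21); 228 (np.int64(295), np.int64(379), 20); 234 (np.int64(294), np.int64(379), 22);
```

```bash
python3 - <<'E'
import cv2
a=cv2.imread('pics/w10.png')[:,:,::-1]
for y in range(150,286,6): print(y,[a[y,x].tolist() for x in (285,300,312,322,335)])
E
```

```text
150 [[253, 75, 61], [253, 76, 59], [253, 76, 56], [253, 75, 58], [253, 76, 58]]
156 [[253, 77, 54], [253, 76, 57], [255, 75, 55], [255, 79, 58], [253, 79, 57]]
162 [[253, 81, 61], [253, 76, 57], [212, 97, 52], [209, 89, 45], [253, 73, 51]]
168 [[253, 74, 56], [253, 80, 58], [212, 94, 48], [212, 94, 49], [253, 82, 59]]
174 [[253, 78, 56], [254, 81, 60], [210, 91, 45], [210, 92, 45], [253, 82, 56]]
180 [[253, 75, 58], [253, 116, 62], [255, 244, 130], [255, 242, 135], [254, 80, 57]]
186 [[253, 76, 57], [249, 119, 62], [255, 248, 147], [255, 248, 139], [255, 83, 60]]
192 [[253, 77, 57], [248, 119, 57], [255, 248, 146], [255, 247, 141], [186, 56, 30]]
198 [[253, 81, 62], [243, 115, 57], [255, 244, 138], [255, 248, 144], [255, 127, 61]]
204 [[232, 62, 41], [239, 104, 57], [255, 242, 130], [255, 245, 137], [247, 113, 59]]
210 [[180, 48, 34], [247, 132, 66], [255, 244, 135], [255, 243, 133], [237, 97, 49]]
216 [[179, 50, 38], [246, 128, 60], [255, 244, 135], [255, 246, 139], [232, 94, 42]]
222 [[171, 43, 23], [252, 149, 71], [255, 241, 127], [255, 245, 137], [211, 75, 44]]
228 [[174, 52, 33], [235, 112, 54], [255, 244, 135], [255, 242, 131], [192, 72, 38]]
234 [[173, 51, 37], [227, 102, 52], [255, 243, 131], [255, 244, 132], [181, 64, 37]]
240 [[167, 44, 31], [214, 94, 50], [255, 244, 134], [208, 92, 47], [175, 61, 35]]
246 [[166, 48, 30], [183, 83, 43], [207, 96, 48], [209, 98, 48], [169, 56, 34]]
252 [[164, 47, 40], [187, 83, 46], [208, 98, 54], [205, 93, 47], [166, 55, 35]]
258 [[157, 39, 30], [176, 80, 46], [202, 95, 49], [205, 98, 51], [162, 55, 37]]
264 [[156, 42, 31], [160, 70, 39], [202, 96, 53], [198, 92, 50], [159, 53, 35]]
270 [[156, 46, 34], [173, 79, 45], [202, 99, 55], [200, 97, 51], [155, 53, 33]]
276 [[152, 40, 29], [163, 92, 67], [200, 96, 53], [195, 95, 52], [165, 136, 125]]
282 [[162, 136, 124], [102, 54, 45], [198, 97, 57], [195, 94, 55], [157, 131, 120]]
```

```bash
python3 -m inch '[[1,-163,0,0],[1,-163,0,0],[1,-163,0,0],[1,-163,0,0],[1,-163,0,0],[1,-163,-20,0],[1,-163,-60,0],[1,-163,-90,0],[1,-163,-110,0],[1,-163,-120,0],[1,-163,-127,0],[1,-163,-127,0],[1,-163,-127,0]]'
python3 - <<'E'
from h import *
T=[robot.get_obs() for _ in range(1)]
for n in ('wrist','side'):
    c=wrist('w11') if n=='wrist' else robot.read_camera('side')
    if n=='side': cv2.imwrite('pics/s11.png',c['pixels'][:,:,::-1])
o=robot.get_obs(); print(o['tool_pos'],o['contact_force'])
s=robot.read_camera('side')
def sp(X): q=s['mtx']@(s['R']@X+s['t']); return (q[:2]/q[2]).round(1)
# predicted px of the plaque's bottom corners / top corners
u=np.array([-.049,.999,0]); v=np.array([.999,.049,0]); C=o['tool_pos'].copy(); C[2]-=89
for a,b,z in ((-55,-6,0),(55,-6,0),(-55,-6,120),(55,-6,120)): print(sp(C+a*v+b*u+[0,0,z]))
E
```

```text
time_s: 14.1
tool_pos: [554.4, -12.7, 134.2]
eef_rot: [[0.999, 0.051, 0.001], [0.051, -0.999, 0.0], [0.001, -0.0, -1.0]]
contact_force: [-0.6, -0.7, -3.4]
width: 11.6
gripper_force: 25.0
[554.33218592 -13.03744867 134.32907148] [ 0.68842063 -0.04667099 -3.57293363]
[302.4 283. ]
[350.8 271.3]
[300.4 247.7]
[352.6 235.6]
```

```bash
python3 -m inch '[[-1,1,-3,0],[-1,1,-6,0],[-1,1,-8,0],[-1,1,-8,0]]'; python3 -m inch '[[0,0,-1,0],[0,0,-2,0],[0,0,-2,0]]'; python3 -m inch '[[0,0,-1,0],[0,0,-2,0],[0,0,-2,0]]'
```

```text
time_s: 14.65
tool_pos: [552.5, -12.2, 125.0]
eef_rot: [[0.999, 0.051, -0.001], [0.051, -0.999, 0.0], [-0.001, -0.0, -1.0]]
contact_force: [-0.4, -0.3, -3.5]
width: 11.7
gripper_force: 25.0
time_s: 14.95
tool_pos: [553.0, -12.1, 123.8]
eef_rot: [[0.999, 0.051, 0.001], [0.051, -0.999, -0.0], [0.001, 0.0, -1.0]]
contact_force: [-1.7, 0.4, 2.8]
width: 12.2
gripper_force: 25.0
time_s: 15.25
tool_pos: [553.9, -11.8, 123.4]
eef_rot: [[0.999, 0.051, 0.003], [0.051, -0.999, -0.0], [0.003, 0.0, -1.0]]
contact_force: [-8.5, 0.9, 28.2]
width: 12.1
gripper_force: 25.0
```

Contact is at the predicted ledge height (123.5). I'll ease off, open a little, and let the plaque lean on the rear finger down to the posts.

```bash
python3 -m inch '[[0,0,2,0],[0,0,2,0]]' 0 12; python3 -m inch '[[0,0,0,0],[0,0,0,0],[0,0,0,0],[0,0,0,0]]' 0.2; python3 -m inch '[[0,2,0,0],[0,4,0,0],[0,6,0,0],[0,8,0,0],[0,10,0,0],[-1,12,0,0]]' 0.28; python3 -m inch '[[0,2,0,0],[0,4,0,0],[0,6,0,0],[0,8,0,0],[0,10,0,0],[0,12,0,0],[0,14,0,0],[-1,16,0,0],[-1,18,0,0],[-1,20,0,0],[-1,20,0,0]]' 0.33
```

```text
time_s: 15.45
tool_pos: [553.0, -12.2, 123.7]
eef_rot: [[0.999, 0.051, 0.001], [0.051, -0.999, 0.0], [0.001, 0.0, -1.0]]
contact_force: [-1.9, -0.5, 4.3]
width: 11.6
gripper_force: 12.0
time_s: 15.85
tool_pos: [552.7, -12.2, 123.3]
eef_rot: [[0.999, 0.051, -0.0], [0.051, -0.999, 0.0], [-0.0, -0.0, -1.0]]
contact_force: [0.1, 0.1, -0.3]
width: 19.1
gripper_force: 0.1
time_s: 16.45
tool_pos: [551.8, 0.1, 123.4]
eef_rot: [[0.999, 0.051, 0.0], [0.051, -0.999, 0.0], [0.0, -0.0, -1.0]]
contact_force: [1.6, 0.9, 0.2]
width: 26.2
gripper_force: 0.2
time_s: 17.55
tool_pos: [550.8, 20.1, 123.4]
eef_rot: [[0.999, 0.051, 0.0], [0.051, -0.999, 0.0], [0.0, -0.0, -1.0]]
contact_force: [0.3, -0.2, 0.7]
width: 31.2
gripper_force: 0.0
```

```bash
python3 -m inch '[[0,2,0,0],[0,2,5,0],[0,2,15,0],[0,2,40,0],[0,2,80,0],[0,2,130,0],[0,-30,160,0],[0,-80,160,0],[-60,-110,160,0],[-60,-110,160,0],[-60,-110,160,0]]' 0.4
python3 - <<'E'
from h import *
c=wrist('w12'); np.savez('w12.npz',R=c['R'],t=c['t'],mtx=c['mtx'])
s=robot.read_camera('side'); cv2.imwrite('pics/s12.png',s['pixels'][:,:,::-1])
o=robot.get_obs(); print(o['tool_pos'],o['eef_rot'][:,0])
def pj(c,X): q=c['mtx']@(c['R']@X+c['t']); return (q[:2]/q[2]).round(1)
# predicted corners of a plaque ideally seated at seat (552.8,-4,30), yaw 2.8
a=np.radians(2.8); v=np.array([np.cos(a),np.sin(a),0]); u=np.array([-np.sin(a),np.cos(a),0])
S=np.array([552.8,-4,30]); n=.314; up=u*np.sin(n)+np.array([0,0,np.cos(n)]); back=u*np.cos(n)-np.array([0,0,np.sin(n)])
for nm,h,d in (("backtop",120,0),("fronttop",120,-12),("frontbot",8,-12)):
    for y in (-55,55):
        X=S+h*up+d*back+y*v; print(nm,X.round(),'wrist',pj(c,X),'side',pj(s,X))
img=cv2.imread('pics/w12.png'); h=cv2.cvtColor(img,cv2.COLOR_BGR2HSV)
m=((h[:,:,0]>6)&(h[:,:,0]<30)).astype(np.uint8); m[270:]=0
k,_,st,ce=cv2.connectedComponentsWithStats(cv2.morphologyEx(m,cv2.MORPH_OPEN,np.ones((3,3))))
for i in range(1,k):
    if st[i,4]>300: print(st[i],ce[i].round())
E
```

```text
time_s: 18.65
tool_pos: [489.1, -92.0, 284.6]
eef_rot: [[0.999, 0.048, 0.001], [0.048, -0.999, -0.001], [0.001, 0.001, -1.0]]
contact_force: [0.0, 1.0, 0.3]
width: 37.7
gripper_force: 0.0
[491.10052969 -90.11609989 284.36121023] [0.99872962 0.05036916 0.0014455 ]
backtop [496.  30. 144.] wrist [157.3 207. ] side [293.8 235.8]
backtop [606.  36. 144.] wrist [143.2  55. ] side [344.  224.4]
fronttop [497.  19. 148.] wrist [170.4 207.8] side [295.1 238.6]
fronttop [606.  24. 148.] wrist [157.3  54.1] side [345.7 227.1]
frontbot [498. -16.  41.] wrist [239.3 189.3] side [301.2 282. ]
frontbot [608. -10.  41.] wrist [234.1  73.5] side [349.4 270.4]
[  426    47   181   223 32317] [512. 153.]
[  138    58   126   152 14561] [198. 132.]
[ 122  208  222   62 6072] [219. 247.]
```

```bash
python3 - <<'E'
from h import *
c=wrist('w13'); o=robot.get_obs(); print(o['tool_pos'])
img=cv2.imread('pics/w13.png'); h=cv2.cvtColor(img,cv2.COLOR_BGR2HSV)
m=((h[:,:,0]>6)&(h[:,:,0]<30)).astype(np.uint8); m[270:]=0; m[:,300:]=0
for y in range(52,216,8):
    x=np.where(m[y,120:280])[0]+120
    if len(x): 
        g=img[y,:,1].astype(int); b=np.where((g[120:280]>140)&(h[y,120:280,0]>6)&(h[y,120:280,0]<30))[0]+120
        print(y,x[0],x[-1],'bright',(b[0],b[-1],len(b)) if len(b) else '',img[y,[x[0]+5,x[0]+25,x[0]+50]].tolist())
E
```

```text
[491.4068903  -89.69106719 284.10339419]
68 146 193 bright  [[55, 127, 242], [23, 62, 144], [29, 48, 172]]
76 147 230 bright  [[57, 123, 237], [42, 91, 196], [31, 65, 152]]
84 148 257 bright  [[56, 124, 239], [34, 74, 163], [27, 65, 148]]
92 149 259 bright  [[52, 122, 237], [31, 71, 161], [32, 67, 150]]
100 141 263 bright  [[42, 111, 200], [32, 72, 151], [34, 68, 150]]
108 144 259 bright  [[43, 112, 202], [32, 66, 148], [35, 69, 148]]
116 145 259 bright  [[42, 111, 206], [34, 71, 150], [28, 66, 143]]
124 146 259 bright  [[44, 112, 210], [27, 68, 149], [35, 68, 154]]
132 147 260 bright  [[42, 89, 180], [28, 64, 148], [42, 86, 190]]
140 147 260 bright  [[39, 93, 171], [36, 69, 152], [40, 91, 193]]
148 148 260 bright  [[46, 112, 204], [34, 70, 150], [35, 75, 154]]
156 149 260 bright  [[43, 112, 210], [30, 66, 145], [33, 69, 151]]
164 149 264 bright  [[30, 79, 152], [37, 70, 157], [38, 71, 151]]
172 148 266 bright  [[41, 109, 198], [31, 67, 149], [39, 71, 149]]
180 157 261 bright  [[59, 126, 240], [26, 47, 111], [32, 69, 151]]
188 158 249 bright  [[64, 132, 244], [30, 66, 141], [35, 70, 150]]
196 159 232 bright  [[60, 127, 240], [31, 64, 136], [28, 64, 148]]
204 159 201 bright  [[55, 124, 240], [35, 69, 153], [31, 41, 190]]
212 124 172 bright (np.int64(125), np.int64(143), 19) [[133, 146, 159], [43, 49, 95], [33, 51, 175]]
```

```bash
python3 - <<'E'
from h import *
c=at([491.4,-89.7,284.1],2.88)
img=cv2.imread('pics/w13.png'); h=cv2.cvtColor(img,cv2.COLOR_BGR2HSV)
m=((h[:,:,0]>6)&(h[:,:,0]<30))
for x in (150,154,160,164,168,172): 
    y=np.where(m[30:230,x])[0]+30; print('col',x,y[0],y[-1])
for z in (144,): print([onz(c,p,z).round(1) for p in ((146.,68),(159,204))])
def pj(X): q=c['mtx']@(c['R']@X+c['t']); return (q[:2]/q[2]).round(1)
a=np.radians(2.8); v=np.array([np.cos(a),np.sin(a),0]); u=np.array([-np.sin(a),np.cos(a),0])
S=np.array([552.8,-4,30]); n=.314; up=u*np.sin(n)+np.array([0,0,np.cos(n)]); back=u*np.cos(n)-np.array([0,0,np.sin(n)])
for nm,hh,d in (("backtop",120,0),("fronttop",120,-12)):
    for y in (-55,55): print(nm,pj(S+hh*up+d*back+y*v))
X=[S+y*v-28*back for y in (-50,50)]; print('lip low outer',[pj(x) for x in X],'lip top outer',[pj(x+8*up) for x in X])
E
```

```text
col 150 61 229
col 154 61 177
col 160 61 210
col 164 62 211
col 168 63 212
col 172 64 212
[array([599.1,  36.8, 144. ]), array([500.3,  31.3, 144. ])]
backtop [160.4 209.5]
backtop [147.   57.8]
fronttop [173.6 210.4]
fronttop [161.1  57. ]
lip low outer [array([259.6, 186.1]), array([256.4,  81.5])] lip top outer [array([256.1, 187. ]), array([252.6,  80.6])]
```

```bash
python3 - <<'E'
from h import *
c=at([491.4,-89.7,284.1],2.88)
img=cv2.imread('pics/w13.png'); h=cv2.cvtColor(img,cv2.COLOR_BGR2HSV)
def pj(X): q=c['mtx']@(c['R']@X+c['t']); return (q[:2]/q[2]).round(1)
a=np.radians(2.8); v=np.array([np.cos(a),np.sin(a),0]); u=np.array([-np.sin(a),np.cos(a),0])
S=np.array([552.8,-4,30]); n=.314; up=u*np.sin(n)+np.array([0,0,np.cos(n)]); back=u*np.cos(n)-np.array([0,0,np.sin(n)])
for nm,hh,d in (("front bottom",0,-12),("lip inner bottom",0,-22),("lip inner top",8,-22),("lip outer top",8,-28),("corner back",0,0)):
    print(nm,pj(S+hh*up+d*back))
for r in (100,128,160):
    print(r,img[r-2:r+3,226:270:2,::-1].mean(0).round().astype(int)[:,:2].tolist())
for x in (248,252,256): 
    y=np.where((h[40:230,x,0]>6)&(h[40:230,x,0]<30))[0]+40; print('col',x,y[0],y[-1])
E
```

```text
front bottom [243.4 135.2]
lip inner bottom [252.5 135.3]
lip inner top [248.8 135.4]
lip outer top [254.4 135.4]
corner back [232.6 135.2]
100 [[149, 66], [151, 68], [150, 68], [150, 69], [150, 68], [149, 67], [221, 105], [176, 80], [147, 66], [151, 71], [174, 95], [170, 91], [197, 109], [175, 94], [98, 50], [92, 46], [92, 45], [90, 43], [141, 76], [92, 26], [185, 36], [189, 37]]
128 [[143, 66], [150, 68], [151, 70], [148, 67], [150, 69], [148, 66], [158, 72], [221, 106], [128, 58], [149, 67], [160, 82], [178, 97], [183, 101], [190, 106], [123, 65], [96, 50], [94, 46], [84, 30], [79, 21], [131, 27], [191, 40], [188, 37]]
160 [[202, 95], [163, 73], [110, 47], [129, 57], [148, 67], [148, 68], [145, 66], [184, 85], [202, 95], [135, 61], [154, 71], [180, 98], [163, 89], [178, 99], [159, 84], [95, 48], [97, 51], [91, 45], [82, 22], [84, 20], [185, 39], [189, 41]]
col 248 82 191
col 252 82 187
col 256 84 186
```

The plaque is seated: the top back edge matches the posts' plane within about 1 mm, the lateral offset is about 1 mm, and the bottom is behind the lip, about 2 mm from fully home. Now the keys, starting over red.

```bash
python3 -m inch '[[-15,-45,0,2],[-30,-90,0,4],[-45,-180,0,4.5],[-45,-180,0,4.5],[-45,-180,-50,4.5],[-45,-180,-100,4.5],[-45,-180,-150,4.5],[-45,-180,-190,4.5],[-45,-180,-204,4.5],[-45,-180,-204,4.5],[-45,-180,-204,4.5]]' 0 10
python3 - <<'E'
from h import *
c=wrist('w14'); o=robot.get_obs(); print(o['tool_pos'],o['contact_force'],o['width'])
h=cv2.cvtColor(cv2.imread('pics/w14.png'),cv2.COLOR_BGR2HSV)
for n,lo,hi in (("red",0,8),("yellow",22,35),("blue",105,125),("green",50,75)):
    m=cv2.inRange(h,(lo,130,70),(hi,255,255)); m[:,:250]=0; m=cv2.morphologyEx(m,cv2.MORPH_OPEN,np.ones((5,5)))
    k,_,st,ce=cv2.connectedComponentsWithStats(m)
    for i in np.argsort(-st[1:,4])[:3]+1: b=st[i]; print(n,b,onz(c,(b[0]+b[2]/2-.5,b[1]+b[3]/2-.5),43).round(1))
E
```

```text
time_s: 20.0
tool_pos: [447.0, -270.3, 80.8]
eef_rot: [[0.992, 0.13, 0.001], [0.13, -0.992, -0.0], [0.001, 0.001, -1.0]]
contact_force: [-0.6, 0.8, 0.8]
width: 0.5
gripper_force: 0.0
[ 447.20200469 -270.61891187   81.24770722] [-0.72408871  0.3011505   0.85640227] 0.6404440584229999
red [  452     0   188   376 41718] [ 503.8 -386.9   43. ]
red [  459   422   181    58 10217] [ 344.2 -431.7   43. ]
red [297 246  32  29 543] [ 448.  -269.7   43. ]
yellow [365 260  16  19 170] [ 447.2 -303.4   43. ]
yellow [383 266  14  13 118] [ 446.7 -313.1   43. ]
yellow [384 249  13  13 102] [ 456.4 -311.7   43. ]
blue [434 249   8  29 168] [ 455.3 -338.5   43. ]
blue [449 249   6   5  30] [ 463.1 -344.8   43. ]
green [476 183  12  13 129] [ 498.6 -353.5   43. ]
```

```bash
python3 -m inch '[[0,0,-10,0],[0,0,-17,0],[0,0,-20,0],[0,0,-20,0]]' | grep -E 'pos|force'; python3 -m inch '[[0,0,-4,0],[0,0,-4,0]]'| grep -E 'pos|force'; python3 -m inch '[[0,0,-4,0],[0,0,-4,0]]'| grep -E 'pos|force'
```

```text
tool_pos: [445.5, -270.0, 59.0]
contact_force: [-0.5, -1.9, 0.6]
gripper_force: 0.0
tool_pos: [445.6, -270.1, 55.1]
contact_force: [0.5, -0.3, -1.1]
gripper_force: 0.0
tool_pos: [445.6, -270.1, 51.0]
contact_force: [0.2, -0.5, 0.1]
gripper_force: 0.0
```

```bash
python3 -m inch '[[0,0,-4,0],[0,0,-8,0],[0,0,-8,0]]' | grep -E 'pos|force'; python3 -m inch '[[0,0,-3,0],[0,0,-3,0]]'| grep -E 'pos|contact'; python3 -m inch '[[0,0,-3,0],[0,0,-3,0]]'| grep -E 'pos|contact'
```

```text
tool_pos: [445.4, -270.0, 42.7]
contact_force: [-0.4, 0.6, -0.2]
gripper_force: 0.0
tool_pos: [445.6, -270.1, 40.0]
contact_force: [0.4, -0.6, -0.0]
tool_pos: [445.6, -270.1, 37.1]
contact_force: [-0.4, 0.0, 0.9]
```

```bash
for i in 1 2 3; do python3 -m inch '[[0,0,-2,0],[0,0,-2,0]]' | grep -E 'pos|contact'; done
```

```text
tool_pos: [445.7, -270.2, 35.2]
contact_force: [0.2, -0.2, -0.1]
tool_pos: [445.8, -270.2, 33.3]
contact_force: [0.5, -0.4, 0.9]
tool_pos: [445.9, -270.2, 31.3]
contact_force: [-0.7, 0.4, 2.4]
```

```bash
python3 -m inch '[[0,0,-2,0],[0,0,-3,0],[0,0,-3,0]]' | grep -E 'pos|contact'; python3 -m inch '[[0,0,-1,0],[0,0,-1,0]]' | grep -E 'pos|contact'
```

```text
tool_pos: [445.9, -270.3, 28.9]
contact_force: [-3.2, 2.0, 16.7]
tool_pos: [446.0, -270.3, 28.5]
contact_force: [-8.1, 2.5, 29.8]
```

```bash
python3 -m inch '[[0,0,3,0],[0,0,10,0],[0,0,25,0],[0,0,25,0],[0,0,25,0],[5,-37.5,25,0],[5,-37.5,25,0],[5,-37.5,25,0]]' | grep -E 'time|pos|contact'; python3 -m inch '[[0,0,-10,0],[0,0,-16,0],[0,0,-19,0],[0,0,-21,0],[0,0,-23,0],[0,0,-24,0],[0,0,-24.5,0],[0,0,-24.5,0]]' | grep -E 'pos|contact'
```

```text
time_s: 23.45
tool_pos: [450.2, -307.9, 51.5]
contact_force: [-0.1, 0.3, 0.8]
tool_pos: [450.8, -307.3, 28.8]
contact_force: [-5.9, 6.4, 21.0]
```

Yellow is fully down (21 N at the same floor height as red). Release it, then press blue.

```bash
python3 -m inch '[[0,0,3,0],[0,0,10,0],[0,0,24.5,0],[0,0,24.5,0],[0,0,24.5,0],[5,-37.5,24.5,0],[5,-37.5,24.5,0],[5,-37.5,24.5,0]]' | grep -E 'time|pos|contact'; python3 -m inch '[[0,0,-10,0],[0,0,-16,0],[0,0,-19,0],[0,0,-21,0],[0,0,-23,0],[0,0,-24,0],[0,0,-24.5,0],[0,0,-24.5,0]]' | grep -E 'pos|contact'
```

```text
time_s: 25.05
tool_pos: [455.3, -345.6, 51.9]
contact_force: [-0.2, 0.1, 0.0]
tool_pos: [455.8, -344.8, 28.8]
contact_force: [-4.7, 6.6, 21.0]
```

```bash
python3 -m inch '[[0,0,3,0],[0,0,10,0],[0,0,24.5,0],[0,0,24.5,0],[0,0,24.5,0],[-37.5,-5,24.5,0],[-37.5,-5,24.5,0],[-37.5,-5,24.5,0]]' | grep -E 'time|pos|contact'; python3 -m inch '[[0,0,-10,0],[0,0,-16,0],[0,0,-19,0],[0,0,-21,0],[0,0,-23,0],[0,0,-24,0],[0,0,-24.5,0],[0,0,-24.5,0]]' | grep -E 'pos|contact'
```

```text
time_s: 26.65
tool_pos: [417.6, -350.5, 52.3]
contact_force: [0.4, -0.8, 0.1]
tool_pos: [418.6, -349.8, 28.7]
contact_force: [-4.1, 6.8, 20.6]
```

```bash
python3 -m inch '[[0,0,3,0],[0,0,10,0],[0,0,25,0],[0,0,60,0],[0,0,110,0],[0,0,160,0],[0,0,210,0],[0,0,250,0],[0,0,250,0],[0,0,250,0]]' | grep -E 'time|pos|contact'
python3 - <<'E'
from h import *
s=robot.read_camera('side')['pixels'][:,:,::-1].astype(int)
for n,(y0,y1,x0,x1) in dict(easel=(215,300,285,360),hammer=(245,342,238,290),rack=(120,212,255,390)).items():
    for ref in ('side0','s12'):
        r=cv2.imread(f'pics/{ref}.png').astype(int); d=abs(s-r)[y0:y1,x0:x1].max(2); print(n,ref,(d>45).mean().round(3))
wrist('w15')
h=cv2.cvtColor(cv2.imread('pics/w15.png'),cv2.COLOR_BGR2HSV)
E
```

```text
time_s: 28.45
tool_pos: [418.3, -350.4, 279.5]
contact_force: [-0.0, 0.3, -1.0]
easel side0 0.458
easel s12 0.344
hammer side0 0.841
hammer s12 0.775
rack side0 0.526
rack s12 0.517
```

```bash
python3 -m inch '[[-240,-300,-20,0],[-240,-300,-20,0],[-240,-300,-20,0],[-240,-300,-20,0],[-240,-300,-20,0],[-240,-300,-20,0],[-240,-300,-20,0],[-240,-300,-20,0],[-240,-300,-20,0],[-240,-300,-20,0],[-240,-300,-20,0]]' | grep -E 'time|pos|contact'
python3 - <<'E'
from h import *
S=robot.read_camera('side'); s=S['pixels'][:,:,::-1].astype(int); cv2.imwrite('pics/s16.png',s)
for n,(y0,y1,x0,x1) in dict(easel=(215,300,285,360),hammer=(245,342,238,290),rack=(150,212,270,390),keys=(380,450,275,330)).items():
    r=cv2.imread('pics/side0.png').astype(int); d=abs(s-r)[y0:y1,x0:x1].max(2); print(n,(d>45).mean().round(3))
h=cv2.cvtColor(s.astype(np.uint8),cv2.COLOR_BGR2HSV); r=cv2.imread('pics/side0.png').astype(int)
m=((h[:,:,0]>6)&(h[:,:,0]<25)).astype(np.uint8); m[:215]=0;m[300:]=0;m[:,:285]=0;m[:,365:]=0
k,_,st,ce=cv2.connectedComponentsWithStats(m); i=1+np.argmax(st[1:,4]); print(st[i])
for y in range(222,292,6):
    x=np.where(m[y])[0]; print(y,(x[0],x[-1],s[y,(x[0]+x[-1])//2,::-1].tolist()) if len(x) else None)
E
```

```text
time_s: 29.65
tool_pos: [179.2, -649.2, 257.1]
contact_force: [-0.2, 0.8, -0.4]
easel 0.178
hammer 0.0
rack 0.0
keys 0.0
[ 294  225   55   73 2782]
222 None
228 (np.int64(327), np.int64(343), [242, 157, 118])
234 (np.int64(301), np.int64(344), [172, 104, 81])
240 (np.int64(294), np.int64(345), [172, 105, 79])
246 (np.int64(295), np.int64(345), [177, 108, 81])
252 (np.int64(296), np.int64(346), [100, 61, 48])
258 (np.int64(296), np.int64(347), [109, 56, 44])
264 (np.int64(298), np.int64(347), [178, 109, 81])
270 (np.int64(299), np.int64(348), [118, 69, 54])
276 (np.int64(300), np.int64(348), [132, 80, 63])
282 (np.int64(301), np.int64(345), [125, 84, 63])
288 (np.int64(305), np.int64(345), [100, 49, 47])[ WARN:0@0.769] global loadsave.cpp:1063 imwrite_ Unsupported depth image for selected encoder is fallbacked to CV_8U.
```

```bash
python3 -c "
from station import robot
print(robot.close_job())"
```

```text
the job is handed in; nothing more can be done
None
```

The copper plaque is on the easel leaning against the posts, its bottom behind the lip about 2 mm short of fully home and about 1 mm off centre. I judged the rosette side from the pictures: the metal-coloured face with the chased star looks at the camera, though the dark face now at the back also carries metal-coloured bosses. The red, yellow, blue and green keys were each pressed fully and released in that order, the hammer and brass and tin plaques look unmoved in the last side picture (the bowl only partly checked), and the job was handed in at about 30 s.

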